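# Make up two water-filtration kits

### The job

Make up the two water-testing kits from the stock standing on the bench: the red caddy gets the green-capped bottle, the steel funnel cup and the yellow jar; the blue caddy gets the white-capped bottle and the orange funnel cup. Stand each thing upright and fully down in its own recess: bottles on a white floor, funnel cups on a grey floor, the jar on the yellow floor. Leave the black-capped bottle and the black jar standing where they are.

Things in the scene. Friction and masses are not known exactly. Their poses are not given: they have to be found in the camera images.
- red_caddy: Red kit caddy, fixed slab 92 x 262 x 14 mm, three square recesses in a row along its y, 72 mm wide, 8 mm deep, floors 6 mm above the bench, coloured: white at y = +86 mm (bottle), grey at y = 0 (funnel cup), yellow at y = -86 mm (jar). Origin: centre of underside; x across the row, y along it, z up; x points within about 20 degrees of the robot's straight-ahead.
- blue_caddy: Blue kit caddy, fixed slab 92 x 176 x 14 mm, two square recesses in a row along its y, 72 mm wide, 8 mm deep, floors 6 mm above the bench, coloured: grey at y = +43 mm (funnel cup), white at y = -43 mm (bottle). Origin: centre of underside; x across the row, y along it, z up; x points within about 20 degrees of the robot's straight-ahead.
- bottle_green: Round pale-blue sample bottle with paper label and green screw cap. Body 48 mm diameter up to 60 mm height, shoulder 60 to 70 mm, cap 32 mm diameter from 70 to 90 mm (the top). About 0.12 kg, loose. Origin: centre of the underside; z up along its axis. Belongs in the red caddy.
- cup_steel: Bare stainless steel filter funnel cup, open at the top: a 48 mm foot disc 6 mm thick, narrow 32 mm stem, then a cup of 50 mm outer diameter from 30 to 80 mm height (the rim), wall 3 mm, rigid. About 0.18 kg, loose. Origin: centre of the underside; z up along its axis. Belongs in the red caddy.
- jar_yellow: Yellow plastic filter-disc jar with paper label, closed: 48 mm diameter, lid 50 mm diameter from 46 to 58 mm height (the top). About 0.08 kg, loose. Origin: centre of the underside; z up along its axis. Belongs in the red caddy.
- bottle_white: Round pale-blue sample bottle with paper label and white screw cap. Body 48 mm diameter up to 60 mm height, shoulder 60 to 70 mm, cap 32 mm diameter from 70 to 90 mm (the top). About 0.12 kg, loose. Origin: centre of the underside; z up along its axis. Belongs in the blue caddy.
- cup_orange: Orange plastic filter funnel cup, open at the top: a 48 mm foot disc 6 mm thick, narrow 32 mm stem, then a cup of 50 mm outer diameter from 30 to 80 mm height (the rim), wall 3 mm, rigid. About 0.18 kg, loose. Origin: centre of the underside; z up along its axis. Belongs in the blue caddy.
- bottle_black: Round pale-blue sample bottle with paper label and black screw cap. Body 48 mm diameter up to 60 mm height, shoulder 60 to 70 mm, cap 32 mm diameter from 70 to 90 mm (the top). About 0.12 kg, loose. Origin: centre of the underside; z up along its axis. Not wanted in any kit; it stays where it stands.
- jar_black: Black plastic filter-disc jar with paper label, closed: 48 mm diameter, lid 50 mm diameter from 46 to 58 mm height (the top). About 0.08 kg, loose. Origin: centre of the underside; z up along its axis. Not wanted in any kit; it stays where it stands.

How it is judged:
At the end, for the whole second after the job is handed in: The five kit things stand in their recesses as the goal says: underside within 4 mm of the recess floor, axis within 14 mm of the recess centre along each caddy axis, upright within 7 degrees, released, at rest; the black-capped bottle and black jar upright within 25 mm of their starts (x of bottle_green in the frame of red_caddy between -0.014 and 0.014 m and y of bottle_green in the frame of red_caddy between 0.072 and 0.1 m and z of bottle_green in the frame of red_caddy between 0.002 and 0.01 m and angle between each of bottle_green, cup_steel, jar_yellow, bottle_white, cup_orange, bottle_black, jar_black's own z axis and vertical below 0.12 rad and linear speed of each of bottle_green, cup_steel, jar_yellow, bottle_white, cup_orange below 0.02 m/s and contact force between each of bottle_green, cup_steel, jar_yellow, bottle_white, cup_orange and the fingers below 0.05 N and x of cup_steel in the frame of red_caddy between -0.014 and 0.014 m and y of cup_steel in the frame of red_caddy between -0.014 and 0.014 m and z of cup_steel in the frame of red_caddy between 0.002 and 0.01 m and x of jar_yellow in the frame of red_caddy between -0.014 and 0.014 m and y of jar_yellow in the frame of red_caddy between -0.1 and -0.072 m and z of jar_yellow in the frame of red_caddy between 0.002 and 0.01 m and x of bottle_white in the frame of blue_caddy between -0.014 and 0.014 m and y of bottle_white in the frame of blue_caddy between -0.057 and -0.029 m and z of bottle_white in the frame of blue_caddy between 0.002 and 0.01 m and x of cup_orange in the frame of blue_caddy between -0.014 and 0.014 m and y of cup_orange in the frame of blue_caddy between 0.029 and 0.057 m and z of cup_orange in the frame of blue_caddy between 0.002 and 0.01 m and distance of each of bottle_black, jar_black from where it was at the start of the episode below 0.025 m); the robot touches nothing.
It fails at once if the black-capped bottle is shifted by more than 25 mm or knocked over (distance of bottle_black from where it was at the start of the episode above 0.025 m or angle between bottle_black's own z axis and vertical above 0.5 rad).
It fails at once if the black jar is shifted by more than 25 mm or knocked over (distance of jar_black from where it was at the start of the episode above 0.025 m or angle between jar_black's own z axis and vertical above 0.5 rad).
It also fails if it takes over 128 s, if anything falls off the work surface, if the arm or the gripper's body presses on something with over 40 N, if the wrist force passes 120 N, or if a joint passes its speed limit or range.

### The arm

A 6-joint arm with a two-finger parallel gripper is mounted at the origin on the work surface. World frame = base frame: x ahead of the robot, y to its left, z up, the work surface at z = 0. Lengths are in m, angles in rad, forces in N, time in s.
With the tool pointing down it reaches from about 0.35 to 0.975 m from the base axis. Payload 4.9 kg.
Tool frame: the origin (TCP) lies at the very end of the fingers, on their centre line; the grasp point (between the pads) lies 19 mm behind it; z points along the fingers, y is the line along which they close (so a half turn about z gives the same grasp; the last joint's range is limited). The gripper opens to 85 mm and grips with 20 to 120 N. Pads are 22 mm wide; open, the fingers measure 114 mm over their backs; the gripper's body (76 mm by 85 mm) begins 54 mm behind the grasp point. The pads swing forward as they close: fully open they stand 13 mm farther back than shut.
Start: joints at [1.163, 0.053, 1.613, -0, 1.476, -0.119], TCP at [0.178, 0.599, 0.231] pointing down, gripper open.
Joint ranges: [-3.01, 3.01], [-1.01, 2.22], [0.06, 2.58], [-1.02, 4.17], [0.09, 2.62], [-3.14, 3.14]. Speed limits (rad/s): [2.57, 2.57, 3.14, 3.14, 3.14, 3.14].

### API

Orientations are given as a rotation vector (axis times angle).
In Python, from station import ctrl, imaging gives the robot as it stands.
- The arm moves only by the tool play_rows, never from a script. Its argument "series" is a list of rows, each a list of 3 entries, a list of its own where there are three numbers: the opening, from 0 (shut) to 1 (fully open), then the shift along the tool's x, y, z each as a share of 0.05 m, from -1 to 1, then the turn, a rotation vector about the tool's x, y, z each as a share of 8 degrees, from -1 to 1. In form: [[grip, [dx, dy, dz], [ax, ay, az]], ...]. A call has 1 to 8 rows; each row shifts and turns the commanded pose from where the row before left it, along the tool's axes as they then stand; what a row does not reach is not made up. A row lasts 1/8 s, in which the tool goes at most 62.5 mm and 10.7 degrees, less where a joint would pass 70% of its speed; a pose out of reach is approached as far as the arm can. A call with a number of a shift or a turn outside -1 to 1 is refused whole. A call with a gripper value outside its range is refused whole. The fingers move at their own pace and stop on an object; "force" is the grip in N (left out, the last holds). Time passes only in rows, so rows that do not move let the fingers close. It gives the time, the measured TCP pose, the force, the opening and the grip force at its end, in the units of the state.
- ctrl.get_obs(): the state, without advancing time (a new reading comes with each control period).
- imaging.get_image(name): name is "scene" or "top" or "wrist"; returns a dict with "color" (384x512x3 uint8, blue, green, red), "fx", "fy", "cx", "cy" (pixels), "extrinsics" (4x4, takes a point from world to camera coordinates); the wrist camera has in their place "hand_eye" (4x4, takes a point from camera to tool coordinates, whose origin is the TCP and whose axes are the flange's). Camera axes: x right, y down, z forward; pixel columns grow to the right and rows downward; lengths in m; the calibration is good to about 2 mm. A picture is of the moment at which its call begins: read the wrist's pose just before it. There is no depth.
- ctrl.finish_job(): hands the job in; it is judged then, once.
The state is a dict: "t": time; "q": joint angles; "dq": joint speeds; "effort": joint torques, N m; "tool_pos": TCP position; "tool_rot": TCP orientation; "contact_force": force on the tool from outside, world axes, zero at the start; "wrist_torque": the same for the moment, N m; "opening": finger opening in m; "grip_force": force on a finger pad.
Only numpy, scipy, OpenCV 4.12 (cv2) and the standard library are available. Lean on these libraries where they do the work, as an engineer would, in place of code of your own. Each camera call takes 0.05 s, during which the arm holds its last target. There are 200 camera calls.

## Working session

There is one attempt and no reset: what is moved stays moved. The work goes in short steps, Python scripts to look and compute and a tool call to move; the robot and the scene stay as the last step left them, time stands still between calls to the robot, and variables do not carry over. Pictures are saved under pics/ and viewed, at most 14 in all, crops included, and the job is handed in when it is done.

Besides the shell and the picture viewer there is one more tool, called as name([rows], argument=value, ...), one row to a line, values as JSON. play_rows: Moves the arm, as the interface text tells. Shift numbers are shares of 0.05 m and turn numbers shares of 8 degrees, none past 1 either way. Its arguments: {"type":"object","properties":{"series":{"type":"array"},"force":{"type":"number"}},"required":["series"]}

```bash
ls; mkdir -p pics; python3 - <<'E'
from station import ctrl, imaging
import cv2,numpy as np
np.set_printoptions(precision=4,suppress=True)
o=ctrl.get_obs();print(o)
for n in ("scene","top"):
    im=imaging.get_image(n);cv2.imwrite(f"pics/{n}0.png",im["color"]);np.savez(f"{n}0.npz",**im)
    print(n,im["fx"],im["fy"],im["cx"],im["cy"]);print(im["extrinsics"])
E
```

```text
pics
{'t': 0.0, 'q': array([ 1.163 ,  0.0534,  1.6143,  0.    ,  1.476 , -0.119 ]), 'dq': array([-0.0006, -0.0008,  0.0008, -0.0004,  0.0005, -0.0016]), 'effort': array([  0.0004, -39.3688, -37.0174,  -0.0002,   0.0071,   0.    ]), 'tool_pos': array([0.1778, 0.5986, 0.2301]), 'tool_rot': array([-0.452 , -3.1084,  0.0031]), 'contact_force': array([0.4474, 0.4798, 0.2428]), 'wrist_torque': array([-0.0081,  0.0033, -0.0603]), 'grip_force': 0.0, 'opening': 0.08546100307445804}
scene 416.27694774259203 416.27694774259203 249.79981567919774 189.9606962882077
[[-0.615   0.7885  0.0064  0.328 ]
 [ 0.5108  0.4045 -0.7586 -0.2232]
 [-0.6007 -0.4633 -0.6515  1.352 ]
 [ 0.      0.      0.      1.    ]]
top 453.39380593570434 453.39380593570434 258.3339798255562 184.34943419850646
[[-0.0289 -0.9996 -0.0072  0.0344]
 [-0.9976  0.0293 -0.0632  0.5091]
 [ 0.0633  0.0054 -0.998   1.0226]
 [ 0.      0.      0.      1.    ]]
```

View pics/scene0.png

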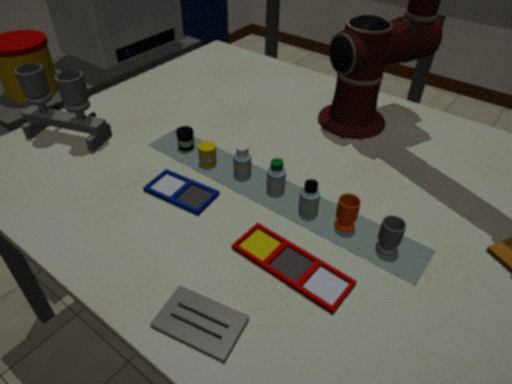

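View pics/top0.png

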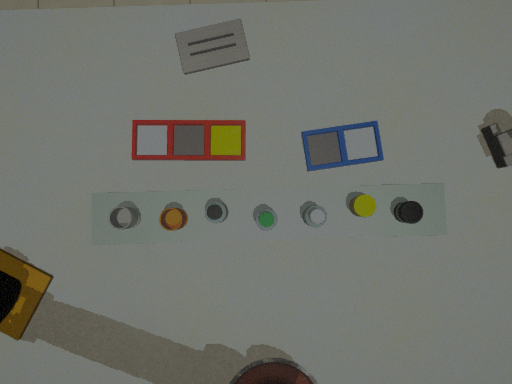

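The scene view shows the row on the mat: black jar, yellow jar, white, green and black bottles, orange cup, steel cup. In the top view they sit at about (125,217) steel, (174,218) orange, (215,210) black bottle, (266,218) green, (316,215) white, (364,205) yellow and (409,212) black jar. The red caddy is centred near (189,140) and the blue near (342,146).

```bash
cat > h.py <<'E'
import numpy as np,cv2
def ray(im,u,v,z):
    E=im["extrinsics"];R=E[:3,:3];C=-R.T@E[:3,3]
    d=R.T@np.array([(u-im["cx"])/im["fx"],(v-im["cy"])/im["fy"],1]);return C+d*(z-C[2])/d[2]
def blob(mask,near=None):
    n,l,s,c=cv2.connectedComponentsWithStats(mask.astype(np.uint8))
    return sorted([(int(s[i,4]),c[i].round(1).tolist(),s[i,:4].tolist()) for i in range(1,n) if s[i,4]>40],reverse=True)
E
python3 - <<'E'
import numpy as np,cv2
from h import *
im=dict(np.load("top0.npz"));b=im["color"];h=cv2.cvtColor(b,cv2.COLOR_BGR2HSV)
H,S,V=[h[...,i].astype(int) for i in range(3)]
for n,m,z in (("red",((H<8)|(H>172))&(S>150)&(V>60),.014),("blue",(H>100)&(H<130)&(S>130)&(V>40),.014),("green",(H>45)&(H<85)&(S>100),.09),("yellow",(H>22)&(H<34)&(S>180),.058),("orange",(H>5)&(H<20)&(S>150)&(V>60),.08)):
    for a,c,bb in blob(m)[:4]:
        print(n,a,c,bb,ray(im,*c,z)[:2].round(4))
        if n in("red","blue") and a>300:
            l=cv2.connectedComponents(m.astype(np.uint8))[1];ys,xs=np.where(m)
            ys,xs=ys[(abs(xs-c[0])<70)&(abs(ys-c[1])<40)],xs[(abs(xs-c[0])<70)&(abs(ys-c[1])<40)]
            r=cv2.minAreaRect(np.c_[xs,ys].astype(np.float32));P=[ray(im,*p,.014)[:2] for p in cv2.boxPoints(r)];print(np.round(P,4),np.mean(P,0).round(4))
g=np.vstack([cv2.resize(b[185:250,95:275],None,fx=4.4,fy=4.4,interpolation=2),cv2.resize(b[185:250,255:435],None,fx=4.4,fy=4.4,interpolation=2)])
cv2.imwrite("pics/crop.png",np.clip(g.astype(float)*1.7,0,255).astype(np.uint8))
E
```

```text
red 1491 [189.1, 139.0] [132, 120, 113, 40] [0.6198 0.1766]
[[0.6683 0.3084]
 [0.6604 0.0484]
 [0.5695 0.0509]
 [0.5772 0.3094]] [0.6189 0.1793]
blue 991 [342.2, 145.2] [302, 121, 81, 49] [ 0.5948 -0.1763]
[[ 0.6295 -0.0839]
 [ 0.6501 -0.2588]
 [ 0.5598 -0.2678]
 [ 0.5393 -0.0938]] [ 0.5947 -0.1761]
green 158 [266.1, 219.0] [259, 212, 15, 15] [0.4313 0.0048]
yellow 870 [225.5, 140.0] [211, 126, 30, 29] [0.6077 0.0891]
yellow 368 [364.1, 205.1] [354, 195, 22, 21] [ 0.455  -0.2108]
orange 223 [174.0, 218.5] [165, 208, 18, 22] [0.4379 0.2019]
orange 104 [221.4, 138.2] [210, 124, 32, 32] [0.6083 0.0962]
orange 51 [20.3, 324.3] [16, 313, 11, 22] [0.2239 0.5315]
```

View pics/crop.png

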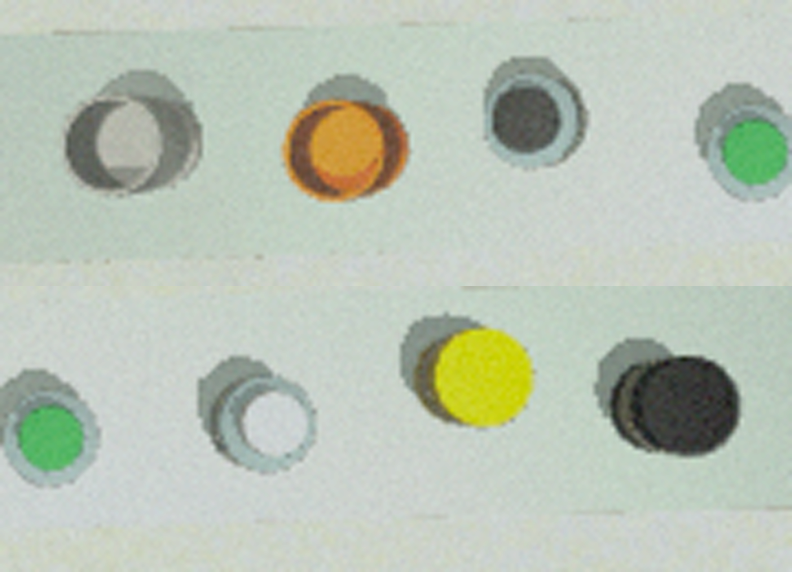

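The crop gives rim and cap centres: steel (121.6,217.7), orange (171.4,219.3), black bottle (214.5,212), white cap (317.7,216) and black lid (411,212). The yellow lid and green cap match the blob results.

```bash
python3 - <<'E'
import numpy as np,cv2
from h import *
im=dict(np.load("top0.npz"));b=im["color"];h=cv2.cvtColor(b,cv2.COLOR_BGR2HSV)
H,S,V=[h[...,i].astype(int) for i in range(3)]
m=(((H<8)|(H>172))&(S>150)&(V>60)).astype(np.uint8)*255;m[:100]=0;m[175:]=0;m[:,:120]=0;m[:,260:]=0
m2=((H>100)&(H<130)&(S>130)&(V>40)).astype(np.uint8)*255;m2[:100]=0;m2[175:]=0;m2[:,:290]=0;m2[:,400:]=0
for n,q,ys in(("red",m,(.086,0,-.086)),("blue",m2,(.043,-.043))):
    q=cv2.morphologyEx(q,cv2.MORPH_CLOSE,np.ones((3,3)));c,_=cv2.findContours(q,0,2);c=max(c,key=cv2.contourArea)
    k=np.zeros_like(q);cv2.drawContours(k,[c],-1,255,-1);M=cv2.moments(k,True)
    u,v=M["m10"]/M["m00"],M["m01"]/M["m00"];a=.5*np.arctan2(2*M["mu11"],M["mu20"]-M["mu02"])
    C=ray(im,u,v,.014)[:2];D=ray(im,u-50*np.cos(a),v-50*np.sin(a),.014)[:2]-C;D/=np.linalg.norm(D)
    print(n,u,v,C.round(4),D.round(4));[print(y,(C+y*D).round(4)) for y in ys]
for n,u,v,z in(("steel",121.6,217.7,.08),("orange",171.4,219.3,.08),("blackb",214.5,212,.09),("green",266.1,219,.09),("white",317.7,216,.09),("yellow",364.1,205.1,.058),("blackj",411,212,.058)):
    print(n,ray(im,u,v,z)[:2].round(4))
E
```

```text
red 188.36332958380203 139.37682789651294 [0.619  0.1783] [0.0381 0.9993]
0.086 [0.6223 0.2643]
0 [0.619  0.1783]
-0.086 [0.6157 0.0924]
blue 342.1246630727763 145.3012129380054 [ 0.5946 -0.1762] [-0.1124  0.9937]
0.043 [ 0.5897 -0.1334]
-0.043 [ 0.5994 -0.2189]
steel [0.4428 0.3144]
orange [0.4363 0.2076]
blackb [0.4492 0.1138]
green [0.4313 0.0048]
white [ 0.4344 -0.1045]
yellow [ 0.455  -0.2108]
blackj [ 0.437  -0.3124]
```

play_rows([
  [0.85, [0, 0, 0], [0, 0, 1]],
  [0.85, [0, 0, 0], [0, 0, 1]],
  [0.85, [0, 0, 0], [0, 0, 1]],
  [0.85, [0, 0, 0], [0, 0, 1]],
  [0.85, [0, 0, 0], [0, 0, 1]],
  [0.85, [0, 0, 0], [0, 0, 1]],
  [0.85, [0, 0, 0], [0, 0, 1]],
  [0.85, [0, 0, 0], [0, 0, 1]],
], force=30)

```text
t: 1.1
tool_pos: [0.1778, 0.5988, 0.2305]
tool_rot: [2.036, 2.392, -0.002]
contact_force: [1.2, 0.6, -0.1]
opening: 0.0725
grip_force: 0.0
```

play_rows([
  [0.85, [0, 0, 0], [0, 0, 1]],
  [0.85, [0, 0, 0], [0, 0, 0.15]],
  [0.85, [-0.9, 0.88, 0], [0, 0, 0]],
  [0.85, [-0.96, 0.88, 0], [0, 0, 0]],
  [0.85, [-0.96, 0.88, 0], [0, 0, 0]],
  [0.85, [-0.96, 0.88, 0], [0, 0, 0]],
  [0.85, [-0.96, 0.88, 0], [0, 0, 0]],
  [0.85, [-0.95, 0.88, 0], [0, 0, 0]],
])

```text
t: 2.1
tool_pos: [0.4353, 0.3237, 0.2313]
tool_rot: [2.214, 2.229, 0.001]
contact_force: [1.1, -0.1, -0.6]
opening: 0.0728
grip_force: 0.0
```

```bash
python3 - <<'E'
from station import ctrl, imaging
import cv2,numpy as np
from scipy.spatial.transform import Rotation as Rn
imaging.get_image("wrist")
o=ctrl.get_obs();im=imaging.get_image("wrist");print(o["tool_pos"],o["tool_rot"])
T=np.eye(4);T[:3,:3]=Rn.from_rotvec(o["tool_rot"]).as_matrix();T[:3,3]=o["tool_pos"]
X=np.linalg.inv(T@im["hand_eye"]);print(im["hand_eye"].round(3))
b=np.clip(im["color"].astype(float)*1.6,0,255).astype(np.uint8)
for p,r in (((.4428,.3144,.08),.025),((.4363,.2076,.08),.025),((.6223,.2643,.014),.036)):
    a=np.linspace(0,6.3,60);P=np.c_[p[0]+r*np.cos(a),p[1]+r*np.sin(a),0*a+p[2]]
    q=P@X[:3,:3].T+X[:3,3]
    if (q[:,2]<=0).any(): continue
    uv=np.c_[q[:,0]/q[:,2]*im["fx"]+im["cx"],q[:,1]/q[:,2]*im["fy"]+im["cy"]]
    cv2.polylines(b,[uv.astype(np.int32)],True,(255,0,255),1)
cv2.imwrite("pics/w1.png",b)
E
```

```text
[0.43983098 0.31854077 0.23122527] [ 2.21740422e+00  2.21731323e+00 -8.96780674e-04]
[[ 0.    -0.949 -0.315  0.082]
 [ 1.     0.     0.     0.   ]
 [-0.    -0.315  0.949 -0.143]
 [ 0.     0.     0.     1.   ]]
```

View pics/w1.png

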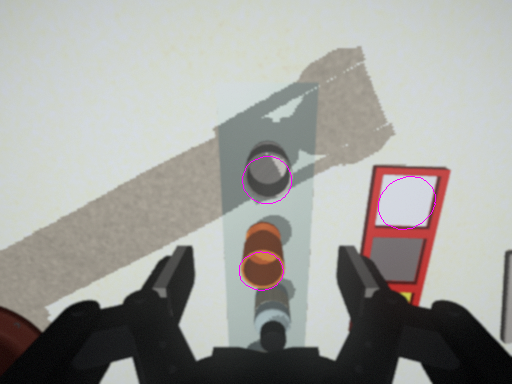

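The wrist view shows the steel cup at about (267,172) and the orange at (263,265). Both agree with the overlaid circles to within about 4 mm, and the white recess at (408,202) matches.

play_rows([
  [0.85, [0, 0, 0], [0, 0, 0]],
  [0.85, [-0.03, 0.06, 0.7], [0, 0, 0]],
  [0.85, [0, 0, 0.9], [0, 0, 0]],
  [0.85, [0, 0, 0.9], [0, 0, 0]],
  [0.85, [0, 0, 0.6], [0, 0, 0]],
  [0.85, [0, 0, 0.6], [0, 0, 0]],
  [0.85, [0, 0, 0], [0, 0, 0]],
  [0.85, [0, 0, 0], [0, 0, 0]],
])

```text
t: 3.2
tool_pos: [0.4374, 0.3251, 0.0475]
tool_rot: [2.214, 2.228, 0.002]
contact_force: [-0.0, 1.3, 0.3]
opening: 0.0725
grip_force: 0.0
```

```bash
python3 - <<'E'
from station import ctrl, imaging
for i in range(3):
    o=ctrl.get_obs();print(o["t"],o["tool_pos"],o["tool_rot"],o["q"],abs(o["dq"]).max());imaging.get_image("wrist")
E
```

```text
3.2 [0.43736371 0.32514027 0.04748399] [2.21410084 2.22826847 0.00237953] [5.02644521e-01 5.18447293e-02 1.94043475e+00 1.04270953e-04
 1.14776198e+00 4.96223397e-01] 0.01849086495360478
3.25 [0.43795684 0.32518466 0.04809825] [2.2143654  2.22748114 0.00431036] [5.02191614e-01 5.12762246e-02 1.93984209e+00 9.61520319e-05
 1.14763911e+00 4.96246736e-01] 0.00928594238988135
3.3 [0.43824603 0.32511119 0.04831999] [2.21464786 2.22696    0.00515262] [5.01820271e-01 5.10257324e-02 1.93967585e+00 8.50060901e-05
 1.14749342e+00 4.96241495e-01] 0.007212614457657984
```

play_rows([
  [0.85, [-0.16, 0.09, 0.1], [0, 0, 0]],
  [0.85, [0, 0, 0], [0, 0, 0]],
  [0.85, [0, 0, 0], [0, 0, 0]],
])

```text
t: 3.72
tool_pos: [0.4419, 0.3156, 0.0413]
tool_rot: [-2.217, -2.226, 0.0]
contact_force: [0.5, 0.9, -0.2]
opening: 0.0728
grip_force: 0.0
```

play_rows([
  [0.4, [0, 0, 0], [0, 0, 0]],
  [0.4, [0, 0, 0], [0, 0, 0]],
  [0.4, [0, 0, 0], [0, 0, 0]],
  [0.4, [0, 0, 0], [0, 0, 0]],
  [0.4, [0, 0, -0.4], [0, 0, 0]],
  [0.4, [0, 0, -0.8], [0, 0, 0]],
  [0.4, [0, 0, -0.8], [0, 0, 0]],
  [0.4, [0, 0, 0], [0, 0, 0]],
], force=40)

```text
t: 4.72
tool_pos: [0.4443, 0.3173, 0.1463]
tool_rot: [2.215, 2.225, 0.013]
contact_force: [-0.0, 1.2, -0.7]
opening: 0.0489
grip_force: 42.2
```

play_rows([
  [0.4, [-0.3, 0.4, 0], [0, 0, 0]],
  [0.4, [-0.6, 0.7, 0], [0, 0, 0]],
  [0.4, [-0.6, 0.8, 0], [0, 0, 0]],
  [0.4, [-0.6, 0.8, 0], [0, 0, 0]],
  [0.4, [-0.4, 0.5, 0], [0, 0, 0]],
  [0.4, [-0.28, 0.3, 0], [0, 0, 0]],
  [0.4, [0, 0, 0], [0, 0, 0]],
  [0.4, [0, 0, 0], [0, 0, 0]],
])

```text
t: 5.72
tool_pos: [0.6164, 0.1783, 0.1406]
tool_rot: [-2.215, -2.226, 0.002]
contact_force: [0.5, -0.5, -2.4]
opening: 0.049
grip_force: 42.3
```

play_rows([
  [0.4, [0, 0.04, 0.5], [0, 0, 0]],
  [0.4, [0, 0, 0.6], [0, 0, 0]],
  [0.4, [0, 0, 0.4], [0, 0, 0]],
  [0.4, [0, 0, 0.2], [0, 0, 0]],
  [0.4, [0, 0, 0], [0, 0, 0]],
  [0.4, [0, 0, 0], [0, 0, 0]],
])

```text
t: 6.48
tool_pos: [0.6204, 0.178, 0.0577]
tool_rot: [2.216, 2.226, 0.003]
contact_force: [1.1, 0.1, -1.2]
opening: 0.049
grip_force: 42.2
```

play_rows([
  [0.4, [0, 0, 0.1], [0, 0, 0]],
  [0.4, [0, 0, 0.1], [0, 0, 0]],
  [0.4, [0, 0, 0], [0, 0, 0]],
  [0.4, [0, 0, 0], [0, 0, 0]],
])

```text
t: 6.98
tool_pos: [0.6202, 0.1778, 0.0477]
tool_rot: [2.216, 2.226, 0.002]
contact_force: [-1.7, -1.4, 5.7]
opening: 0.049
grip_force: 42.7
```

play_rows([
  [0.85, [0, 0, 0], [0, 0, 0]],
  [0.85, [0, 0, 0], [0, 0, 0]],
  [0.85, [0, 0, 0], [0, 0, 0]],
  [0.85, [0, 0, -0.5], [0, 0, 0]],
  [0.85, [0, 0, -0.8], [0, 0, 0]],
  [0.85, [0, 0, -0.7], [0, 0, 0]],
  [0.85, [0, -0.4, 0], [0, 0, 0]],
  [0.85, [0.1, -0.7, 0], [0, 0, 0]],
])

```text
t: 7.98
tool_pos: [0.5649, 0.1823, 0.1472]
tool_rot: [2.217, 2.225, 0.002]
contact_force: [-0.2, 0.2, -0.6]
opening: 0.0726
grip_force: 0.0
```

play_rows([
  [0.85, [0.2, -0.8, 0], [0, 0, 0]],
  [0.85, [0.2, -0.8, 0], [0, 0, 0]],
  [0.85, [0.1, -0.7, 0], [0, 0, 0]],
  [0.85, [0, -0.3, 0], [0, 0, 0]],
  [0.85, [0, 0, 0], [0, 0, 0]],
  [0.85, [0, 0, 0], [0, 0, 0]],
])

```text
t: 8.72
tool_pos: [0.4354, 0.2068, 0.1467]
tool_rot: [2.217, 2.225, 0.001]
contact_force: [0.4, 0.7, -0.9]
opening: 0.0727
grip_force: 0.0
```

play_rows([
  [0.85, [0.03, 0.02, 0.5], [0, 0, 0]],
  [0.85, [0, 0, 0.7], [0, 0, 0]],
  [0.85, [0, 0, 0.6], [0, 0, 0]],
  [0.85, [0, 0, 0.3], [0, 0, 0]],
  [0.85, [0, 0, 0], [0, 0, 0]],
  [0.85, [0, 0, 0], [0, 0, 0]],
])

```text
t: 9.48
tool_pos: [0.4366, 0.2087, 0.0426]
tool_rot: [2.216, 2.225, 0.003]
contact_force: [0.4, 0.3, 0.1]
opening: 0.0727
grip_force: 0.0
```

play_rows([
  [0.4, [0, 0, 0], [0, 0, 0]],
  [0.4, [0, 0, 0], [0, 0, 0]],
  [0.4, [0, 0, 0], [0, 0, 0]],
  [0.4, [0, 0, 0], [0, 0, 0]],
  [0.4, [0, 0, -0.4], [0, 0, 0]],
  [0.4, [0, 0, -0.8], [0, 0, 0]],
  [0.4, [0, 0, -0.8], [0, 0, 0]],
  [0.4, [0, 0.3, -0.4], [0, 0, 0]],
])

```text
t: 10.48
tool_pos: [0.4504, 0.2087, 0.1631]
tool_rot: [2.215, 2.226, 0.003]
contact_force: [1.3, 0.5, -2.7]
opening: 0.0487
grip_force: 42.4
```

play_rows([
  [0.4, [-0.3, 0.6, 0], [0, 0, 0]],
  [0.4, [-0.7, 0.6, 0], [0, 0, 0]],
  [0.4, [-0.9, 0.5, 0], [0, 0, 0]],
  [0.4, [-0.9, 0.4, 0], [0, 0, 0]],
  [0.4, [-0.9, 0.3, 0], [0, 0, 0]],
  [0.4, [-0.9, 0.2, 0], [0, 0, 0]],
  [0.4, [-0.9, 0.1, 0], [0, 0, 0]],
  [0.4, [-0.7, 0, 0], [0, 0, 0]],
])

```text
t: 11.48
tool_pos: [0.5861, -0.1026, 0.1601]
tool_rot: [-2.216, -2.224, 0.001]
contact_force: [0.6, 0.2, -1.6]
opening: 0.0488
grip_force: 42.3
```

play_rows([
  [0.4, [-0.5, 0, 0], [0, 0, 0]],
  [0.4, [-0.1, 0, 0], [0, 0, 0]],
  [0.4, [0, 0, 0], [0, 0, 0]],
  [0.4, [0, 0, 0], [0, 0, 0]],
])

```text
t: 11.98
tool_pos: [0.5866, -0.1299, 0.161]
tool_rot: [-2.215, -2.227, 0.0]
contact_force: [0.2, 1.1, -1.8]
opening: 0.0492
grip_force: 42.3
```

play_rows([
  [0.4, [-0.07, 0.06, 0.5], [0, 0, 0]],
  [0.4, [0, 0, 0.7], [0, 0, 0]],
  [0.4, [0, 0, 0.5], [0, 0, 0]],
  [0.4, [0, 0, 0.3], [0, 0, 0]],
  [0.4, [0, 0, 0.1], [0, 0, 0]],
  [0.4, [0, 0, 0], [0, 0, 0]],
  [0.4, [0, 0, 0], [0, 0, 0]],
])

```text
t: 12.85
tool_pos: [0.5908, -0.1347, 0.0578]
tool_rot: [2.215, 2.225, 0.002]
contact_force: [0.6, 0.4, -2.2]
opening: 0.0492
grip_force: 42.3
```

Next row: lower the last 9 mm.

play_rows([
  [0.4, [0, 0, 0.1], [0, 0, 0]],
  [0.4, [0, 0, 0.09], [0, 0, 0]],
  [0.4, [0, 0, 0], [0, 0, 0]],
  [0.4, [0, 0, 0], [0, 0, 0]],
])

```text
t: 13.35
tool_pos: [0.5905, -0.1347, 0.0489]
tool_rot: [2.216, 2.226, 0.0]
contact_force: [-3.0, 0.7, 6.9]
opening: 0.049
grip_force: 42.9
```

play_rows([
  [0.85, [0, 0, 0], [0, 0, 0]],
  [0.85, [0, 0, 0], [0, 0, 0]],
  [0.85, [0, 0, 0], [0, 0, 0]],
  [0.85, [0, 0, -0.5], [0, 0, 0]],
  [0.85, [0, 0, -0.8], [0, 0, 0]],
  [0.85, [0, 0, -0.7], [0, 0, 0]],
  [0.85, [0.1, -0.4, 0], [0, 0, 0]],
  [0.85, [0.2, -0.7, 0], [0, 0, 0]],
])

```text
t: 14.35
tool_pos: [0.5351, -0.1199, 0.1477]
tool_rot: [2.215, 2.225, 0.001]
contact_force: [-0.7, -0.6, 0.4]
opening: 0.0728
grip_force: 0.0
```

play_rows([
  [0.85, [0.2, -0.7, 0], [0, 0, 0]],
  [0.85, [0.1, -0.7, 0], [0, 0, 0]],
  [0.85, [0, -0.5, 0], [0, 0, 0]],
  [0.85, [0, -0.1, 0], [0, 0, 0]],
  [0.85, [0, 0, 0], [0, 0, 0]],
  [0.85, [0, 0, 0], [0, 0, 0]],
])

```text
t: 15.1
tool_pos: [0.4355, -0.1053, 0.147]
tool_rot: [2.216, 2.226, 0.0]
contact_force: [0.1, -0.2, -0.2]
opening: 0.0726
grip_force: 0.0
```

play_rows([
  [0.85, [0.02, -0.02, 0.5], [0, 0, 0]],
  [0.85, [0, 0, 0.8], [0, 0, 0]],
  [0.85, [0, 0, 0.7], [0, 0, 0]],
  [0.85, [0, 0, 0.4], [0, 0, 0]],
  [0.85, [0, 0, 0.02], [0, 0, 0]],
  [0.85, [0, 0, 0], [0, 0, 0]],
])

```text
t: 15.85
tool_pos: [0.4347, -0.1044, 0.0266]
tool_rot: [2.216, 2.226, 0.001]
contact_force: [0.9, 0.2, -0.3]
opening: 0.0726
grip_force: 0.0
```

play_rows([
  [0.4, [0, 0, 0], [0, 0, 0]],
  [0.4, [0, 0, 0], [0, 0, 0]],
  [0.4, [0, 0, 0], [0, 0, 0]],
  [0.4, [0, 0, 0], [0, 0, 0]],
  [0.4, [0, 0, -0.4], [0, 0, 0]],
  [0.4, [0, 0, -0.8], [0, 0, 0]],
  [0.4, [0, 0, -0.8], [0, 0, 0]],
  [0.4, [-0.2, 0.2, -0.4], [0, 0, 0]],
])

```text
t: 16.85
tool_pos: [0.4444, -0.1141, 0.1482]
tool_rot: [2.214, 2.225, 0.002]
contact_force: [-0.2, -0.6, -1.9]
opening: 0.047
grip_force: 41.7
```

play_rows([
  [0.4, [-0.5, 0.5, 0], [0, 0, 0]],
  [0.4, [-0.6, 0.7, 0], [0, 0, 0]],
  [0.4, [-0.6, 0.8, 0], [0, 0, 0]],
  [0.4, [-0.3, 0.7, 0], [0, 0, 0]],
  [0.4, [-0.1, 0.4, 0], [0, 0, 0]],
  [0.4, [0, 0, 0], [0, 0, 0]],
  [0.4, [0, 0, 0], [0, 0, 0]],
])

```text
t: 17.73
tool_pos: [0.5983, -0.2179, 0.1452]
tool_rot: [-2.215, -2.225, 0.001]
contact_force: [-0.6, -0.2, -1.3]
opening: 0.047
grip_force: 41.7
```

Held (0.047 m). Descend 0.105 m, then the rest.

play_rows([
  [0.4, [-0.02, 0.02, 0.5], [0, 0, 0]],
  [0.4, [0, 0, 0.7], [0, 0, 0]],
  [0.4, [0, 0, 0.6], [0, 0, 0]],
  [0.4, [0, 0, 0.3], [0, 0, 0]],
  [0.4, [0, 0, 0], [0, 0, 0]],
  [0.4, [0, 0, 0], [0, 0, 0]],
])

```text
t: 18.48
tool_pos: [0.6011, -0.2198, 0.0426]
tool_rot: [2.215, 2.225, 0.001]
contact_force: [0.7, -0.3, -1.2]
opening: 0.0469
grip_force: 41.7
```

play_rows([
  [0.4, [0, 0, 0.1], [0, 0, 0]],
  [0.4, [0, -0.02, 0.1], [0, 0, 0]],
  [0.4, [0, 0, 0], [0, 0, 0]],
  [0.4, [0, 0, 0], [0, 0, 0]],
])

```text
t: 18.98
tool_pos: [0.6005, -0.2198, 0.0334]
tool_rot: [2.215, 2.225, 0.001]
contact_force: [-2.3, 2.2, 8.3]
opening: 0.0468
grip_force: 42.5
```

play_rows([
  [0.85, [0, 0, 0], [0, 0, 0]],
  [0.85, [0, 0, 0], [0, 0, 0]],
  [0.85, [0, 0, 0], [0, 0, 0]],
  [0.85, [0, 0, -0.5], [0, 0, 0]],
  [0.85, [0, 0, -0.8], [0, 0, 0]],
  [0.85, [0, 0, -0.9], [0, 0, 0]],
  [0.85, [0.3, -0.3, -0.1], [0, 0, 0]],
  [0.85, [0.6, -0.5, 0], [0, 0, 0]],
])

```text
t: 19.98
tool_pos: [0.5597, -0.1751, 0.1474]
tool_rot: [2.216, 2.223, 0.002]
contact_force: [0.2, -1.2, -0.2]
opening: 0.0727
grip_force: 0.0
```

play_rows([
  [0.85, [0.8, -0.7, 0], [0, 0, 0]],
  [0.85, [0.9, -0.7, 0], [0, 0, 0]],
  [0.85, [0.9, -0.6, 0], [0, 0, 0]],
  [0.85, [0.6, -0.4, 0], [0, 0, 0]],
  [0.85, [0.4, -0.2, 0], [0, 0, 0]],
  [0.85, [0, 0, 0], [0, 0, 0]],
  [0.85, [0, 0, 0], [0, 0, 0]],
])

```text
t: 20.85
tool_pos: [0.4286, 0.0044, 0.1459]
tool_rot: [2.216, 2.226, -0.0]
contact_force: [-0.7, 0.2, -0.5]
opening: 0.0726
grip_force: 0.0
```

play_rows([
  [0.85, [0.01, 0.05, 0.5], [0, 0, 0]],
  [0.85, [0, 0, 0.8], [0, 0, 0]],
  [0.85, [0, 0, 0.7], [0, 0, 0]],
  [0.85, [0, 0, 0.4], [0, 0, 0]],
  [0.85, [0, 0, 0], [0, 0, 0]],
  [0.85, [0, 0, 0], [0, 0, 0]],
])

```text
t: 21.6
tool_pos: [0.4317, 0.0048, 0.0267]
tool_rot: [2.217, 2.225, 0.001]
contact_force: [0.6, 0.7, -0.0]
opening: 0.0725
grip_force: 0.0
```

play_rows([
  [0.4, [0, 0, 0], [0, 0, 0]],
  [0.4, [0, 0, 0], [0, 0, 0]],
  [0.4, [0, 0, 0], [0, 0, 0]],
  [0.4, [0, 0, 0], [0, 0, 0]],
  [0.4, [0, 0, -0.4], [0, 0, 0]],
  [0.4, [0, 0, -0.8], [0, 0, 0]],
  [0.4, [0, 0, -0.8], [0, 0, 0]],
  [0.4, [0, 0.4, -0.5], [0, 0, 0]],
])

```text
t: 22.6
tool_pos: [0.4508, 0.0056, 0.1526]
tool_rot: [2.215, 2.225, 0.002]
contact_force: [1.3, 1.2, -0.4]
opening: 0.0468
grip_force: 41.5
```

play_rows([
  [0.4, [0.3, 0.7, 0], [0, 0, 0]],
  [0.4, [0.6, 0.7, 0], [0, 0, 0]],
  [0.4, [0.8, 0.7, 0], [0, 0, 0]],
  [0.4, [0.9, 0.6, 0], [0, 0, 0]],
  [0.4, [0.9, 0.4, 0], [0, 0, 0]],
  [0.4, [0.8, 0.2, 0], [0, 0, 0]],
  [0.4, [0.6, 0.1, 0], [0, 0, 0]],
  [0.4, [0.3, 0, 0], [0, 0, 0]],
])

```text
t: 23.6
tool_pos: [0.6191, 0.2676, 0.15]
tool_rot: [-2.214, -2.228, 0.002]
contact_force: [0.1, -0.3, -1.4]
opening: 0.0469
grip_force: 41.5
```

play_rows([
  [0.4, [0, 0, 0], [0, 0, 0]],
  [0.4, [0, 0, 0], [0, 0, 0]],
])

```text
t: 23.85
tool_pos: [0.6193, 0.2652, 0.1506]
tool_rot: [2.217, 2.225, -0.001]
contact_force: [-0.6, 0.9, 0.1]
opening: 0.0469
grip_force: 41.5
```

Descend to about 0.042 m, then 0.033 m.

play_rows([
  [0.4, [-0.02, 0.04, 0.5], [0, 0, 0]],
  [0.4, [0, 0, 0.8], [0, 0, 0]],
  [0.4, [0, 0, 0.6], [0, 0, 0]],
  [0.4, [0, 0, 0.3], [0, 0, 0]],
  [0.4, [0, 0, 0], [0, 0, 0]],
  [0.4, [0, 0, 0], [0, 0, 0]],
])

```text
t: 24.6
tool_pos: [0.6229, 0.2653, 0.0427]
tool_rot: [2.216, 2.225, 0.004]
contact_force: [0.2, -0.3, -0.5]
opening: 0.0467
grip_force: 41.5
```

play_rows([
  [0.4, [0, 0, 0.1], [0, 0, 0]],
  [0.4, [-0.01, -0.01, 0.1], [0, 0, 0]],
  [0.4, [0, 0, 0], [0, 0, 0]],
  [0.4, [0, 0, 0], [0, 0, 0]],
])

```text
t: 25.1
tool_pos: [0.6222, 0.2653, 0.0334]
tool_rot: [2.216, 2.226, 0.003]
contact_force: [-1.6, 0.0, 8.6]
opening: 0.0465
grip_force: 42.3
```

play_rows([
  [0.85, [0, 0, 0], [0, 0, 0]],
  [0.85, [0, 0, 0], [0, 0, 0]],
  [0.85, [0, 0, 0], [0, 0, 0]],
  [0.85, [0, 0, -0.5], [0, 0, 0]],
  [0.85, [0, 0, -0.8], [0, 0, 0]],
  [0.85, [0, 0, -0.9], [0, 0, 0]],
  [0.85, [-0.3, 0, -0.1], [0, 0, 0]],
  [0.85, [-0.6, 0, 0], [0, 0, 0]],
])

```text
t: 26.1
tool_pos: [0.6214, 0.2197, 0.1462]
tool_rot: [2.214, 2.228, 0.002]
contact_force: [0.2, -0.9, -0.9]
opening: 0.0723
grip_force: 0.0
```

play_rows([
  [0.85, [-0.9, -0.1, 0], [0, 0, 0]],
  [0.85, [-0.9, -0.2, 0], [0, 0, 0]],
  [0.85, [-0.9, -0.4, 0], [0, 0, 0]],
  [0.85, [-0.9, -0.5, 0], [0, 0, 0]],
  [0.85, [-0.9, -0.5, 0], [0, 0, 0]],
  [0.85, [-0.9, -0.5, 0], [0, 0, 0]],
  [0.85, [-0.9, -0.4, 0], [0, 0, 0]],
  [0.85, [-0.9, -0.4, 0], [0, 0, 0]],
])

```text
t: 27.1
tool_pos: [0.4711, -0.1422, 0.1444]
tool_rot: [-2.216, -2.225, 0.001]
contact_force: [-0.2, -0.1, 1.0]
opening: 0.0728
grip_force: 0.0
```

play_rows([
  [0.85, [-0.8, -0.2, 0], [0, 0, 0]],
  [0.85, [-0.5, -0.1, 0], [0, 0, 0]],
  [0.85, [0, 0, 0], [0, 0, 0]],
  [0.85, [0, 0, 0], [0, 0, 0]],
])

```text
t: 27.6
tool_pos: [0.4577, -0.2054, 0.1449]
tool_rot: [-2.215, -2.225, 0.0]
contact_force: [-0.6, -0.1, -0.7]
opening: 0.0726
grip_force: 0.0
```

play_rows([
  [0.85, [-0.11, -0.05, 0.5], [0, 0, 0]],
  [0.85, [0, 0, 0.8], [0, 0, 0]],
  [0.85, [0, 0, 0.7], [0, 0, 0]],
  [0.85, [0, 0, 0.35], [0, 0, 0]],
  [0.85, [0, 0, 0], [0, 0, 0]],
  [0.85, [0, 0, 0], [0, 0, 0]],
])

```text
t: 28.35
tool_pos: [0.4568, -0.2119, 0.0298]
tool_rot: [2.214, 2.225, 0.001]
contact_force: [1.5, -0.0, 1.0]
opening: 0.0724
grip_force: 0.0
```

play_rows([
  [0.4, [0, 0, 0.04], [0, 0, 0]],
  [0.4, [0, 0, 0], [0, 0, 0]],
  [0.4, [0, 0, 0], [0, 0, 0]],
  [0.4, [0, 0, 0], [0, 0, 0]],
  [0.4, [0, 0, -0.4], [0, 0, 0]],
  [0.4, [0, 0, -0.8], [0, 0, 0]],
  [0.4, [0, 0, -0.8], [0, 0, 0]],
  [0.4, [0.3, 0, -0.5], [0, 0, 0]],
])

```text
t: 29.35
tool_pos: [0.4562, -0.1973, 0.1536]
tool_rot: [2.216, 2.223, 0.001]
contact_force: [-0.0, -0.2, -0.7]
opening: 0.0486
grip_force: 41.5
```

play_rows([
  [0.4, [0.6, 0.1, 0], [0, 0, 0]],
  [0.4, [0.8, 0.3, 0], [0, 0, 0]],
  [0.4, [0.9, 0.5, 0], [0, 0, 0]],
  [0.4, [0.9, 0.7, 0], [0, 0, 0]],
  [0.4, [0.9, 0.7, 0], [0, 0, 0]],
  [0.4, [0.8, 0.6, 0], [0, 0, 0]],
  [0.4, [0.6, 0.2, 0], [0, 0, 0]],
  [0.4, [0.3, 0.1, 0], [0, 0, 0]],
])

```text
t: 30.35
tool_pos: [0.6143, 0.0955, 0.1506]
tool_rot: [-2.214, -2.228, 0.002]
contact_force: [-0.5, -0.3, -1.1]
opening: 0.0484
grip_force: 41.7
```

play_rows([
  [0.4, [0, 0, 0], [0, 0, 0]],
  [0.4, [0, 0, 0], [0, 0, 0]],
])

```text
t: 30.6
tool_pos: [0.6139, 0.0931, 0.1512]
tool_rot: [2.218, 2.225, -0.001]
contact_force: [0.2, 0.2, -1.3]
opening: 0.0486
grip_force: 41.7
```

play_rows([
  [0.4, [0, 0.02, 0.5], [0, 0, 0]],
  [0.4, [0, 0, 0.8], [0, 0, 0]],
  [0.4, [0, 0, 0.6], [0, 0, 0]],
  [0.4, [0, 0, 0.3], [0, 0, 0]],
  [0.4, [0, 0, 0], [0, 0, 0]],
  [0.4, [0, 0, 0], [0, 0, 0]],
])

```text
t: 31.35
tool_pos: [0.6166, 0.0939, 0.0431]
tool_rot: [2.216, 2.225, 0.003]
contact_force: [-0.2, -0.3, -2.0]
opening: 0.0485
grip_force: 41.7
```

play_rows([
  [0.4, [0, 0, 0.1], [0, 0, 0]],
  [0.4, [-0.02, -0.02, 0.06], [0, 0, 0]],
  [0.4, [0, 0, 0], [0, 0, 0]],
  [0.4, [0, 0, 0], [0, 0, 0]],
])

```text
t: 31.85
tool_pos: [0.6148, 0.0933, 0.0339]
tool_rot: [2.216, 2.226, 0.001]
contact_force: [0.1, 0.2, 2.4]
opening: 0.0488
grip_force: 41.7
```

play_rows([
  [0.85, [0, 0, 0], [0, 0, 0]],
  [0.85, [0, 0, 0], [0, 0, 0]],
  [0.85, [0, 0, 0], [0, 0, 0]],
  [0.85, [0, 0, -0.5], [0, 0, 0]],
  [0.85, [0, 0, -0.8], [0, 0, 0]],
  [0.85, [0, 0, -0.8], [0, 0, 0]],
  [0.85, [0, -0.4, -0.6], [0, 0, 0]],
  [0.85, [-0.3, -0.8, -0.2], [0, 0, 0]],
])

```text
t: 32.85
tool_pos: [0.5558, 0.0781, 0.1815]
tool_rot: [2.213, 2.225, 0.006]
contact_force: [0.1, -0.0, -0.2]
opening: 0.0724
grip_force: 0.0
```

play_rows([
  [0.85, [-0.4, -0.9, 0], [0, 0, 0]],
  [0.85, [-0.4, -0.9, 0], [0, 0, 0]],
  [0.85, [-0.3, -0.9, 0], [0, 0, 0]],
  [0.85, [0, -0.5, 0], [0, 0, 0]],
  [0.85, [0, 0, 0], [0, 0, 0]],
  [0.85, [0, 0, 0], [0, 0, 0]],
])

```text
t: 33.6
tool_pos: [0.3953, 0.0222, 0.1786]
tool_rot: [2.216, 2.226, 0.001]
contact_force: [-0.6, 0.1, 0.6]
opening: 0.0727
grip_force: 0.0
```

```bash
python3 - <<'E'
from station import ctrl, imaging
import cv2,numpy as np
from h import *
A=[]
for n,(u,v) in (("top",(120,100)),("scene",(130,120))):
    im=imaging.get_image(n);b=np.clip(im["color"]*1.5,0,255).astype(np.uint8)
    c=b[v:v+130,u:u+300] if n=="top" else b[v:v+190,u:u+300]
    A.append(cv2.resize(c,None,fx=1.8*1.0,fy=1.8,interpolation=2))
    if n=="top":
        for nm,p in (("steel",(.619,.1783,.086)),("green",(.6223,.2643,.096)),("yel",(.6157,.0924,.064)),("white",(.5994,-.2189,.096)),("orange",(.5897,-.1334,.086))):
            q=im["extrinsics"]@np.r_[p,1];print(nm,(q[:2]/q[2]*im["fx"]+[im["cx"],im["cy"]]).round(1),((q[:2]/q[2]*im["fx"]+[im["cx"],im["cy"]]-[u,v])*1.8).round())
cv2.imwrite("pics/end.png",np.vstack(A))
E
```

```text
steel [183. 134.] [113.  61.]
green [141.9 132.8] [39. 59.]
yel [223.7 136. ] [187.  65.]
white [369.  136.7] [448.  66.]
orange [328.2 143.1] [375.  78.]
```

View pics/end.png

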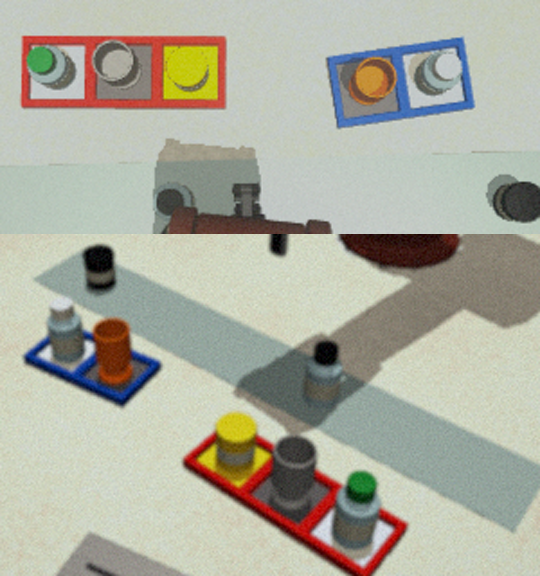

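All five stand upright in their recesses. In the top view crop the tops are at about (41,60), (116,62), (187,66), (372,80) and (448,67), each within about 1 to 2 image pixels of the predicted centre. Both black items are still standing in place.

```bash
python3 -c "
from station import ctrl
print(ctrl.finish_job())"
```

```text
the job is handed in; nothing more can be done
None
```

Both kits are made up and the job is handed in: the final pictures showed all five items upright and centred in their recesses and both black items still standing in place, though the hand-in returned no verdict.

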